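# Set the paper gauge of a trimmer to its format stop

## Task

On the paper trimmer, set the sliding paper gauge for the next format: press down the sprung thumb pad in the middle of the gauge to free its brake, keep it pressed and push the gauge along the rail until it rests gently against the stop that has the round knob (not the one with the wing screw), then let the pad spring back up so that the brake holds. Never force the gauge along with its brake on, do not shift the cutter head, and do not pick up or move the things lying about.

Things in the scene. Friction and masses are not known exactly. Their poses are not given: they have to be found in the camera images.
- trimmer: Rotary paper trimmer, fixed to the table: grey board 370 x 540 mm, top 24 mm above the table. Along its near edge runs a slotted aluminium gauge rail 440 mm long, 34 mm wide, top 50 mm above the table. Origin: on the table under the middle of the rail. Its y axis runs along the rail (to the left), its x axis across the board away from the rail, z up. The cutter's guide bar (end blocks up to 80 mm high) crosses the board 262 mm to the -y side
- gauge (a joint): Position of the paper gauge along the rail, m: 0 at the middle of the rail, growing along the trimmer's +y. With the brake on it resists about 14 N; with the thumb pad pressed it slides with about 1 N
- gauge_mid (a point): Middle of the paper gauge, on the axis of the rail at the height of the rail's top. The gauge is a black saddle astride the rail, 70 mm long along the rail and 46 mm wide, its top 16 mm above this point; the grey thumb pad stands out of its middle, and a thin aluminium paper blade reaches 120 mm from this point over the board (trimmer +x), below the saddle's top
- pad_top (a point): Centre of the top face of the grey thumb pad in the gauge's middle; moves down with the pad, 30 mm above the rail's top when the pad is up. The face is 32 mm across the rail and, between two upright ridges 3.5 mm high at its ends, 38 mm along the rail
- thumb_pad (a joint): How far the thumb pad is pressed, m: 0 up (brake on), at most 0.010 (fully down, its face then still 4 mm above the saddle). The first 4 mm take the brake off, the force rising to about 9 N; from 4 mm to 10 mm the gauge is free and the force rises only to about 11 N, so 5 to 9 mm is a good press. Springs back by itself
- knob_stop: The stop to go to: aluminium block clamped on the rail, 28 mm along the rail, 46 mm across, with a round steel knob 25 mm wide on top (top of the knob 40 mm above the origin). Origin: in the block's middle, on the axis of the rail at the height of the rail's top. It may be on either side of the gauge. The gauge touches it when gauge_mid is 49 mm from this origin along the rail
- wing_stop: The other stop, not to be used: the same block with a wing screw (flat bar 48 mm across the rail) in place of the round knob. Same origin
- cutter (a joint): Cutter head, a grey and black block 70 mm long on the guide bar, its top 98 mm above the table, parked at the near end, beside the rail: its shift along the bar, m, 0 where it is parked; leave it
- weight: Brass paperweight with a knob, 48 mm wide, 50 mm high, on the print on the board; origin under its middle; leave it
- glue_stick: White glue stick standing on the table in front of the trimmer, 29 mm wide, 86 mm high; origin under its middle; leave it
- ink_jar: Ink jar with a black cap on the table in front of the trimmer, 58 mm wide, 62 mm high; origin under its middle; leave it
- bone_folder: Flat white bone folder lying in front of the trimmer, 150 x 20 x 5 mm, long along its y; origin under its middle; leave it
- brayer: Ink roller with a wooden handle lying left of the trimmer, 107 mm wide, 175 mm long, 32 mm high; origin under the middle of the roller; leave it
- baren: Round wooden rubbing disc with a strap handle, 104 mm wide, 38 mm high, left of the trimmer; origin under its middle; leave it
- lino_block: Carved lino block on plywood, 110 x 90 x 22 mm, right of the trimmer; origin under its middle; leave it

How it is judged:
By the outcome, as a careful person would: the job done as asked, in the order asked, and still so for the second after the job is handed in, with the robot touching nothing.
It also fails if it takes over 38 s, if anything falls off the work surface, if the arm or the gripper's body presses on something with over 40 N, if the wrist force passes 120 N, or if a joint passes its speed limit or range.

## Robot

A 6-joint arm with a two-finger parallel gripper is mounted at the origin on the work surface. World frame = base frame: x ahead of the robot, y to its left, z up, the work surface at z = 0. Lengths are in m, angles in rad, forces in N, time in s.
With the tool pointing down it reaches from about 0.325 to 0.775 m from the base axis. Payload 5.5 kg.
Tool frame: the origin (TCP) lies between the finger pads; the fingertips stand 8 mm ahead of it and the grasp point (between the pads) lies 11 mm behind it (tcp_to_tips is the distance from the TCP to the fingertips, in m); z points along the fingers, y is the line along which they close (so a half turn about z gives the same grasp; the last joint's range is limited). The gripper opens to 88 mm and grips with 3 to 60 N. Pads are 20 mm wide; open, the fingers measure 115 mm over their backs; the gripper's body (75 mm by 178 mm) begins 61 mm behind the grasp point.
Start: joints at [1.118, 0.091, 1.231, -0, 1.82, -0.057], TCP at [0.231, 0.554, 0.231] pointing down, gripper open.
Joint ranges: [-2.87, 2.87], [-0.86, 2.18], [0.17, 2.46], [-1.51, 4.65], [0.06, 2.69], [-2.65, 2.65]. Speed limits (rad/s): [2.57, 2.57, 3.01, 3.14, 3.14, 3.14].

## Interface

Orientations are given as a unit quaternion [w, x, y, z].
In Python, from bench import * gives the robot as it stands. Calls block until the motion is done:
- move_to(position, orientation): joint-space move of the TCP to a pose.
- move_l(position, speed=0.15, orientation=None): straight line of the TCP; orientation=None keeps the orientation; speed is the mean speed in m/s.
- movej(angles): joint-space move.
- gripper_open() and close(): open the fingers fully, or close them until they stop; the grip force is fixed at half the most.
- hold(seconds).
- inverse_kinematics(position, orientation): joint angles nearest the present ones, or None.
- state(): the state.
- get_image(name): name is "scene" or "top" or "wrist"; returns a dict with "frame" (480x640x3 uint8, blue, green, red), "depth" (480x640 float32, m along the optical axis (not along the pixel's ray), 0 where there is no reading), "camera_matrix" (3x3 intrinsics, pixels), "view" (4x4, takes a point from world to camera coordinates). Camera axes: x right, y up, looking along -z (the intrinsics and any distortion apply to the point x, -y, -z); pixel columns grow to the right and rows downward; lengths in m; the calibration is good to about 2 mm. The wrist camera is an equidistant fisheye: a pixel r from the principal point sees the ray r / f radians off the axis. A picture is of the moment at which its call begins.
A pose or a line that the arm cannot do raises IKError and nothing moves.
- job_done(): hands the job in; it is judged then, once.
The state is a dict: "time": time; "joint_pos": joint angles; "dq": joint speeds; "joint_torque": joint torques, N m; "ee_pos": TCP position; "ee_rot": TCP orientation; "ft_force": force on the tool from outside, world axes, zero at the start; "moment": the same for the moment, N m; "finger_gap": finger opening in m; "finger_force": force on a finger pad.
Only numpy, scipy, OpenCV 4.12 (cv2) and the standard library are available. Lean on these libraries where they do the work, as an engineer would, in place of code of your own. Each camera call takes 0.05 s, during which the arm holds its last target. There are 200 camera calls.

## Working session

There is one attempt and no reset: what is moved stays moved. The work goes in short steps, each a Python script; the robot and the scene stay as the last script left them, time stands still between calls to the robot, and variables do not carry over. Pictures are saved under pics/ and viewed, at most 10 in all, crops included, and the job is handed in when it is done.

```bash
mkdir -p pics; ls; cat > h.py <<'E'
from bench import *
import numpy as np, cv2
def grab(name):
    im=get_image(name); np.savez('pics/%s.npz'%name,**{k:np.asarray(im[k]) for k in('frame','depth','camera_matrix','view')}); return im
def cloud(im):
    K=np.array(im['camera_matrix']);V=np.array(im['view']);d=np.array(im['depth'])
    v,u=np.mgrid[0:d.shape[0],0:d.shape[1]]
    p=np.stack([(u-K[0,2])/K[0,0]*d,-(v-K[1,2])/K[1,1]*d,-d,np.ones_like(d)],-1)
    w=(p@np.linalg.inv(V).T)[...,:3]; w[d<=0]=np.nan; return w
E
python3 - <<'E'
from h import *
for n in('top','scene'):
    im=grab(n); cv2.imwrite(f'pics/{n}1.png',im['frame'])
s=state();print(s)
E
```

```text
pics
{'time': 0.1, 'joint_pos': array([ 1.11830710e+00,  9.17599859e-02,  1.23174603e+00,  5.23132984e-06,
        1.81980343e+00, -5.67432772e-02]), 'dq': array([ 7.01954918e-05, -7.07345806e-04, -1.78633674e-03, -7.47743368e-04,
        4.97790449e-05, -8.05789547e-04]), 'joint_torque': array([ 1.73819553e-03, -4.47858953e+01, -4.07568884e+01,  6.99280668e-02,
        2.84738926e-02, -1.11833456e-04]), 'ee_pos': array([0.2312122 , 0.55338975, 0.22964504]), 'ee_rot': array([-2.18662448e-04,  1.96583552e-01,  9.80486701e-01, -8.30086439e-04]), 'ft_force': array([-0.83736987,  0.30255403, -0.26589487]), 'moment': array([0.00496921, 0.01160142, 0.03477566]), 'finger_force': 0.0, 'finger_gap': 0.08769604774906584}
```

View pics/top1.png

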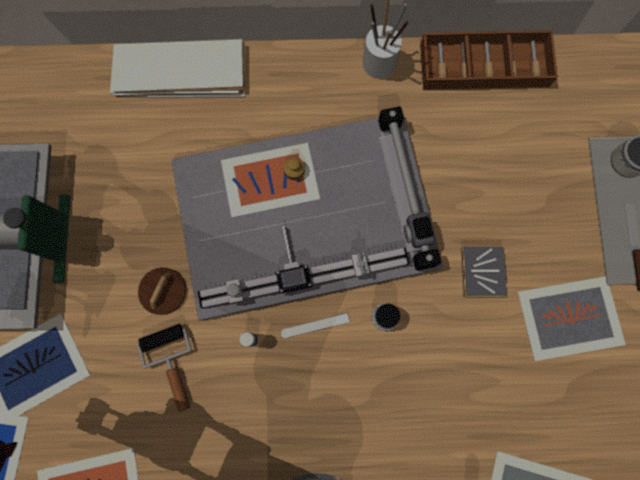

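View pics/scene1.png

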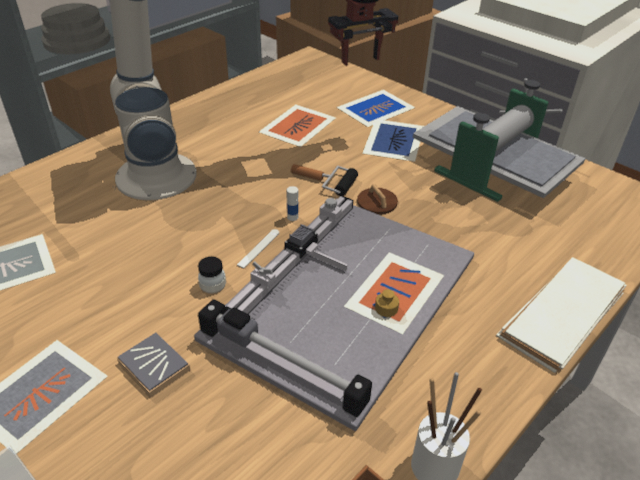

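The top view shows the gauge at about (293,278), with one stop at (234,290) and the other at (361,265). I'll crop both stops to tell them apart and measure them.

```bash
python3 - <<'E'
import numpy as np,cv2
from h import cloud
L=[]
t=np.load('pics/top.npz');s=np.load('pics/scene.npz')
a=cv2.resize(t['frame'][235:315,190:440],(800,256),interpolation=cv2.INTER_CUBIC)
b=cv2.resize(s['frame'][185:300,230:370],(400,329),interpolation=cv2.INTER_CUBIC)
o=np.zeros((590,800,3),np.uint8);o[:256]=a;o[260:589,:400]=b;cv2.imwrite('pics/crop1.png',np.clip(o*1.5,0,255).astype(np.uint8))
for n,im in(('top',t),('scene',s)):
    w=cloud(im)
    if n=='top': R=dict(L=(234,290),G=(293,278),R=(361,265),railA=(262,284),railB=(330,271),board=(250,240),table=(400,380))
    else: R=dict(L=(332,208),G=(301,238),R=(262,272),table=(200,420))
    for k,(u,v) in R.items(): print(n,k,np.nanmedian(w[v-1:v+2,u-1:u+2].reshape(-1,3),0).round(4))
w=cloud(t)
# rail axis: points z in 0.045..0.054 near line
m=np.zeros(w.shape[:2],bool);m[240:315,190:415]=1
print(np.histogram(w[m][:,2],bins=np.arange(0,.11,.005)))
from scipy import ndimage as nd
for lo,hi,lab in((.046,.053,'rail'),(.060,.1,'high')):
    mm=m&(w[...,2]>lo)&(w[...,2]<hi)
    l,n=nd.label(mm)
    for i in range(1,n+1):
        p=w[l==i]
        if len(p)>15: 
            q=np.argwhere(l==i).mean(0); print(lab,len(p),q.round(),p.mean(0).round(4),p.max(0).round(4),p.min(0).round(4))
E
```

```text
top L [0.4859 0.1564 0.0888]
top G [0.509  0.0368 0.0797]
top R [ 0.5323 -0.1038  0.0821]
top railA [0.5033 0.1056 0.0285]
top railB [ 0.5288 -0.0408  0.0275]
top board [0.6016 0.1327 0.0243]
top table [ 0.2967 -0.1842 -0.0005]
scene L [0.4957 0.1532 0.0755]
scene G [0.5234 0.0238 0.0797]
scene R [ 0.5416 -0.1075  0.078 ]
scene table [ 6.801e-01 -3.891e-01  1.000e-04]
(array([1385,   51,   41,  751, 5956, 2432,  166,   66,  159, 1158,  796,
        112,  353,  464,  150,  198,  209,  124,   52,    0,    0]), array([0.   , 0.005, 0.01 , 0.015, 0.02 , 0.025, 0.03 , 0.035, 0.04 ,
       0.045, 0.05 , 0.055, 0.06 , 0.065, 0.07 , 0.075, 0.08 , 0.085,
       0.09 , 0.095, 0.1  , 0.105]))
rail 461 [259. 387.] [ 0.5482 -0.1626  0.0493] [ 0.5722 -0.1153  0.053 ] [ 0.5242 -0.2067  0.046 ]
rail 239 [266. 330.] [ 0.5358 -0.0404  0.0494] [0.549  0.0062 0.0528] [ 0.5222 -0.0873  0.0461]
rail 26 [265. 293.] [0.5411 0.0373 0.051 ] [0.5469 0.0441 0.0528] [0.5358 0.0293 0.0462]
rail 21 [266. 286.] [0.5381 0.0523 0.0513] [0.5427 0.0569 0.0528] [0.532  0.0462 0.0464]
rail 230 [276. 332.] [ 0.5146 -0.0449  0.0496] [5.291e-01 3.000e-04 5.300e-02] [ 0.5009 -0.091   0.0461]
rail 188 [282. 258.] [0.5063 0.1126 0.0494] [0.518  0.1497 0.0528] [0.4919 0.0742 0.0463]
rail 195 [292. 260.] [0.4855 0.108  0.0494] [0.4984 0.1459 0.0528] [0.4727 0.07   0.046 ]
rail 330 [297. 212.] [0.4773 0.2094 0.0493] [0.4991 0.2405 0.053 ] [0.4559 0.1744 0.046 ]
high 26 [242. 412.] [ 0.5801 -0.2138  0.0711] [ 0.5869 -0.2069  0.0849] [ 0.571  -0.2182  0.06  ]
high 311 [264. 359.] [ 0.5357 -0.1011  0.0734] [ 0.5619 -0.0847  0.0946] [ 0.5109 -0.1191  0.0602]
high 731 [279. 293.] [0.5087 0.0372 0.0724] [0.538  0.0751 0.0869] [4.821e-01 2.000e-04 6.010e-02]
high 319 [291. 234.] [0.4853 0.1589 0.0772] [0.5107 0.1766 0.0946] [0.4618 0.1434 0.0607]
high 154 [310. 387.] [ 0.4416 -0.1551  0.0622] [ 0.4532 -0.1306  0.0677] [ 0.432  -0.1804  0.06  ]
```

View pics/crop1.png

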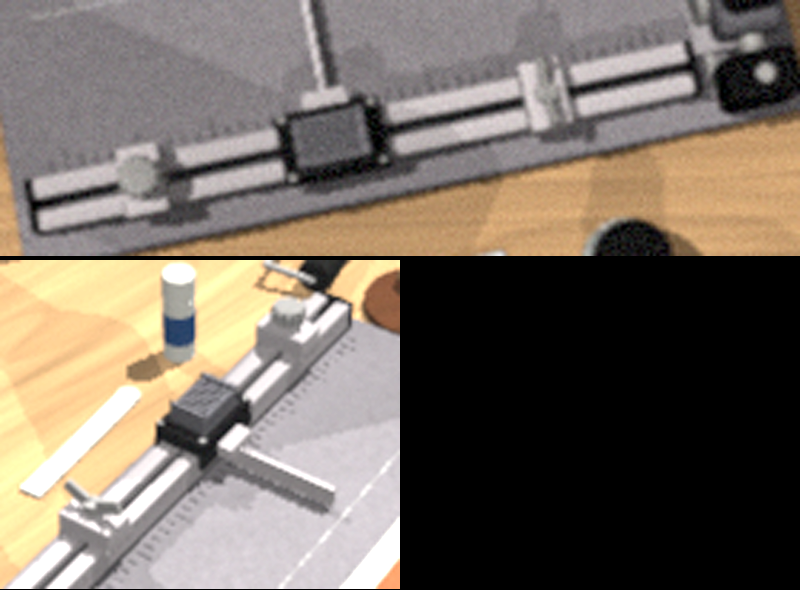

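The round knob is on the left (+y) stop and the wing screw is on the right one. The gauge therefore has to travel about 75 mm along +y. Next I'll refine the pad centre and rail direction, then hover above with the gripper closed.

```bash
cat >> h.py <<'E'
D=np.array([-0.187,0.982]);
E
python3 - <<'E'
from h import *
t=np.load('pics/top.npz');s=np.load('pics/scene.npz')
w=cloud(t);m=np.zeros(w.shape[:2],bool);m[240:315,190:415]=1
p=w[m&(w[...,2]>.046)&(w[...,2]<.053)][:,:2]
p=p[(p[:,1]>-.09)&(p[:,1]<.15)&(abs((p-[.509,.037])@[.982,.187])<.02)]
# two strips symmetric: fit y-dir with line per side
n0=np.array([.982,.187]);k=(p-[.509,.037])@n0;tt=(p-[.509,.037])@[-.187,.982]
A=np.c_[tt,k>0,k<=0];c=np.linalg.lstsq(A.astype(float),k,rcond=None)[0];print('slope,offsets',c)
d=np.array([-.187,.982])+c[0]*n0;d/=np.linalg.norm(d);n=np.array([d[1],-d[0]])
O=np.array([.509,.037])+n*(c[1]+c[2])/2
print('d',d,'O',O)
for nm,im in(('top',t),('scene',s)):
    w=cloud(im).reshape(-1,3);q=w[:,:2]-O;a=q@d;b=q@n
    for lab,lo,hi,r in(('pad',.077,.083,(-.03,.03)),('sad',.062,.069,(-.05,.05)),('knob',.085,.095,(.09,.16)),('kblk',.06,.08,(.09,.16))):
        g=(w[:,2]>lo)&(w[:,2]<hi)&(a>r[0])&(a<r[1])&(abs(b)<.03)
        print(nm,lab,g.sum(),np.percentile(a[g],[3,50,97]).round(4),np.percentile(b[g],[3,50,97]).round(4),np.median(w[g,2]).round(4))
x=np.array([d[0],d[1],0]);y=np.array([n[0],n[1],0])
from scipy.spatial.transform import Rotation as R
for sg in(1,-1):
    Rm=np.c_[sg*x,sg*y,np.cross(x,y)];print(Rm[:,2]);q=R.from_matrix(Rm).as_quat()[[3,0,1,2]]
    print(q,inverse_kinematics([O[0],O[1],.15],q))
E
```

```text
slope,offsets [-0.00110901  0.01168299 -0.00978859]
d [-0.18815545  0.98213926] O [0.50993028 0.03717822]
top pad 271 [-0.0201  0.0017  0.0218] [-0.0145  0.0005  0.0152] 0.0799
top sad 323 [-0.0332  0.0001  0.0341] [-0.0221 -0.0035  0.022 ] 0.0655
top knob 122 [0.1143 0.1252 0.1368] [-0.011  -0.0005  0.0105] 0.089
top kblk 180 [0.1116 0.1221 0.1386] [-0.0226 -0.009   0.0221] 0.0689
scene pad 186 [-0.026  -0.0028  0.0194] [-0.014   0.0011  0.0159] 0.0795
scene sad 183 [-0.0381 -0.0246  0.0256] [-0.0175  0.0153  0.0237] 0.0651
scene knob 62 [0.1094 0.1207 0.1334] [-0.0099  0.0013  0.012 ] 0.088
scene kblk 166 [0.1064 0.1143 0.1326] [-0.0201  0.0075  0.0238] 0.0675
[ 0.  0. -1.]
[0.         0.6371203  0.77076438 0.        ] [ 6.23128244e-03 -1.49928932e-01  1.60944013e+00 -4.44089210e-16
  1.68208145e+00 -1.83052434e-01]
[ 0.  0. -1.]
[-0.          0.77076438 -0.6371203   0.        ] None
```

```bash
cat >> h.py <<'E'
D=np.array([-0.18815545,0.98213926]);O=np.array([0.50993028,0.03717822])
Q=[0,0.6371203,0.77076438,0]
def P(a,z): return [*(O+a*D),z]
def show(tag,f0=np.zeros(3)):
    s=state();e=s['ee_pos'];f=s['ft_force']-f0
    print(tag,'t%.2f a%.4f b%.4f z%.4f'%(s['time'],(e[:2]-O)@D,(e[:2]-O)@[D[1],-D[0]],e[2]),'fa%.2f fz%.2f'%(f[:2]@D,f[2])); return s
E
python3 - <<'E'
from h import *
close(); move_to(P(-.001,.15),Q); show('hover')
move_l(P(-.001,.098),.15); hold(.2); s=show('near');np.save('f0.npy',s['ft_force'])
im=grab('wrist');cv2.imwrite('pics/w1.png',im['frame']);print(s['finger_gap'])
E
```

```text
hover t3.57 a-0.0003 b0.0002 z0.1502 fa0.10 fz-0.58
near t4.27 a-0.0011 b0.0007 z0.0995 fa0.52 fz0.54
0.0003973897613022704
```

View pics/w1.png

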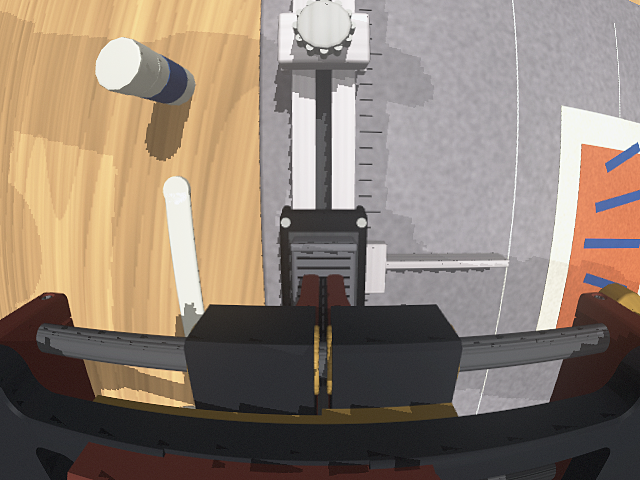

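The wrist view shows the closed fingers (323,290) over the pad and centred on the rail. The round-knob stop is ahead at (325,25) with a clear path to it. Now pressing.

```bash
python3 - <<'E'
from h import *
f0=np.load('f0.npy')
for z in(.091,.088,.086,.084,.082,.0805):
    move_l(P(-.001,z),.03); hold(.1); s=show(z,f0)
    if s['ft_force'][2]-f0[2]>10.2 or s['ee_pos'][2]<.0812: break
E
```

```text
0.091 t4.80 a-0.0010 b-0.0000 z0.0910 fa-0.66 fz-0.87
0.088 t5.15 a-0.0011 b0.0001 z0.0882 fa-0.61 fz0.59
0.086 t5.50 a-0.0010 b0.0002 z0.0866 fa0.68 fz3.99
0.084 t5.85 a-0.0011 b0.0002 z0.0851 fa-0.32 fz8.19
0.082 t6.20 a-0.0011 b0.0002 z0.0834 fa0.36 fz8.39
0.0805 t6.55 a-0.0010 b0.0002 z0.0820 fa-0.82 fz8.18
```

```bash
python3 - <<'E'
from h import *
f0=np.load('f0.npy')
z=.0793
move_l(P(-.001,z),.03); hold(.15); show('press',f0)
for a in(.004,.02,.04,.062):
    move_l(P(a,z),.05); show(a,f0)
hold(.15);show('hold',f0)
im=grab('wrist');cv2.imwrite('pics/w2.png',im['frame'])
E
```

```text
press t6.95 a-0.0011 b0.0002 z0.0808 fa-0.09 fz8.78
0.004 t7.20 a0.0042 b0.0002 z0.0808 fa0.39 fz10.01
0.02 t7.67 a0.0203 b0.0002 z0.0809 fa0.47 fz9.03
0.04 t8.22 a0.0403 b0.0003 z0.0809 fa-0.70 fz9.40
0.062 t8.81 a0.0624 b0.0003 z0.0809 fa0.35 fz10.29
hold t8.96 a0.0622 b0.0003 z0.0809 fa1.06 fz10.37
```

View pics/w2.png

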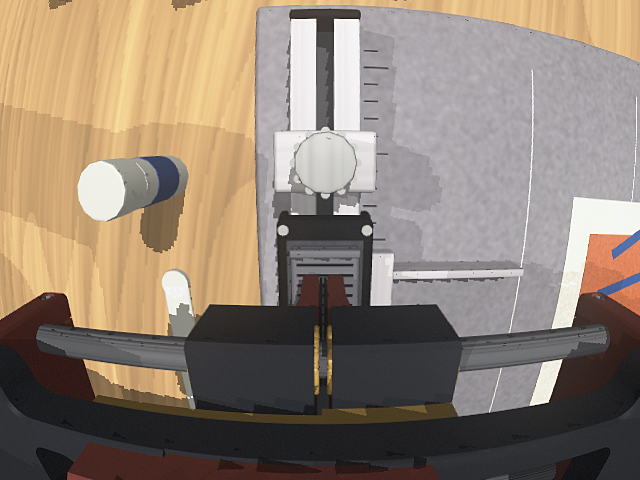

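The gauge moved with the pad, and a gap of about 20 px remains between the block (row 190) and the saddle (row 212). I'll close it in fine steps, watching the averaged push force.

```bash
cat >> h.py <<'E'
def favg(n=10):
    F=[]
    for _ in range(n): hold(.01);F.append(state()['ft_force'])
    return np.mean(F,0)
E
python3 - <<'E'
from h import *
z=.0793
b=favg(); print('base fa %.2f fz %.2f'%(b[:2]@D,b[2]))
a=.062
while a<.085:
    a+=.003 if a<.068 else .001
    move_l(P(a,z),.03); f=favg(); fa=f[:2]@D-b[:2]@D
    e=state()['ee_pos']; print('%.3f a%.4f fa%.2f fz%.2f'%(a,(e[:2]-O)@D,fa,f[2]))
    if fa<-1.8: break
print(state()['time'])
im=grab('wrist');cv2.imwrite('pics/w3.png',im['frame'])
E
```

```text
base fa 0.87 fz 10.10
0.065 a0.0652 fa-0.08 fz10.06
0.068 a0.0682 fa-0.03 fz10.05
0.069 a0.0690 fa-0.89 fz10.20
0.070 a0.0699 fa-1.19 fz10.09
0.071 a0.0709 fa-0.94 fz10.17
0.072 a0.0719 fa-0.98 fz10.12
0.073 a0.0729 fa-0.82 fz10.09
0.074 a0.0739 fa-1.02 fz10.14
0.075 a0.0749 fa-1.01 fz9.92
0.076 a0.0752 fa-3.59 fz9.94
12.425
```

View pics/w3.png

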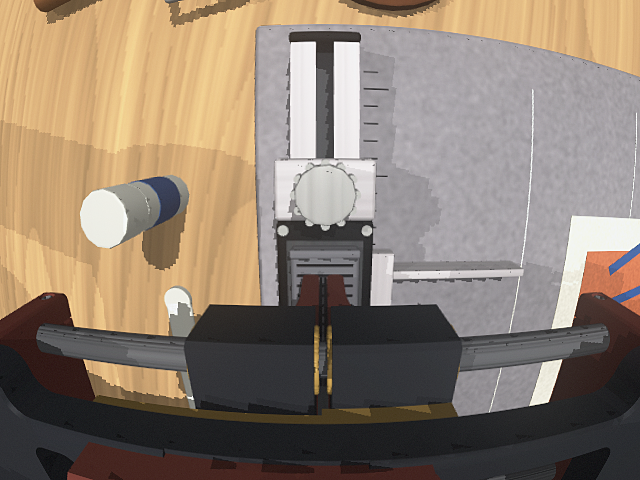

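The saddle (row 222) now touches the block, at the predicted travel and with about 3 N of push. I'll ease the side load, lift straight up, and check.

```bash
python3 - <<'E'
from h import *
a=.0754
move_l(P(a,.0793),.02); f=favg(); print(f[:2]@D,f[2])
for z in(.086,.095): move_l(P(a,z),.03); hold(.1); show(z)
move_l(P(a,.17),.15)
move_to([.231,.5,.26],[0,0.6371203,0.77076438,0]); hold(.2); show('away')
im=grab('top'); w=cloud(im).reshape(-1,3);q=w[:,:2]-O;A=q@D;b=q@[D[1],-D[0]]
for lab,lo,hi,r in(('pad',.077,.083,(.04,.10)),('sad',.062,.069,(.03,.11)),('knob',.085,.095,(.10,.16)),('wing',.06,.095,(-.19,-.1))):
    g=(w[:,2]>lo)&(w[:,2]<hi)&(A>r[0])&(A<r[1])&(abs(b)<.03)
    print(lab,g.sum(),np.percentile(A[g],[3,50,97]).round(4),np.median(w[g,2]).round(4))
cv2.imwrite('pics/top2.png',cv2.resize(im['frame'][100:340,120:440],(800,600)))
E
```

```text
-1.1250415340659166 10.012595550471305
0.086 t13.28 a0.0751 b0.0003 z0.0863 fa-1.62 fz6.67
0.095 t13.83 a0.0755 b-0.0003 z0.0945 fa0.08 fz0.28
away t16.43 a0.5065 b-0.1862 z0.2599 fa0.87 fz0.28
pad 274 [0.0556 0.0764 0.0976] 0.08
sad 314 [0.0428 0.0693 0.1089] 0.0654
knob 129 [0.1144 0.1251 0.1368] 0.0896
wing 309 [-0.1544 -0.1397 -0.1279] 0.0705
```

View pics/top2.png

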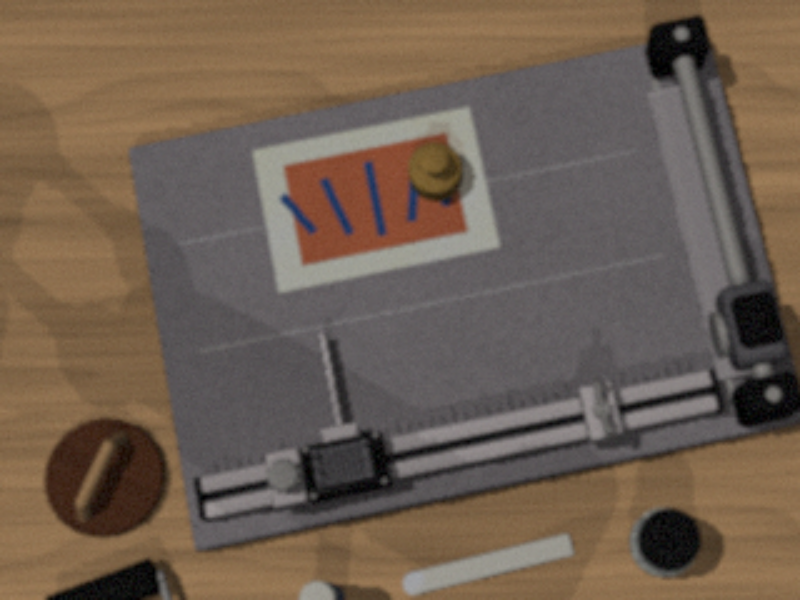

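The gauge at (345,465) rests against the round-knob stop at (287,475). The pad is back up at 0.080 m, the measured spacing is 48.7 mm against the 49 mm expected, and nothing else looks moved.

```bash
python3 -c "
from bench import *
print(job_done())"
```

```text
the job is handed in; nothing more can be done
None
```

The gauge rests against the round-knob stop with its pad sprung back up and the brake on; the arm is clear and the job was handed in at about 16.5 s (limit 38 s).

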